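Toy dog back under the glass display shelf

TASK

Put the wheeled wooden dog back on show in the empty place under the glass shelf of the display stand, level with its neighbours and with its nose towards the customers' side (away from the robot). Set it down on its four wheels in the mouth of the gap, let go, and roll it straight in, slowly and gently, until its front wheels rest against the stop strip. Leave all the other toys where they are and do not bump the stand.

Things in the scene. Friction and masses are not known exactly. Their poses are not given: they have to be found in the camera images.
- dog: Plain light-wood pull-along dog, 163 mm long, 55 wide over the wheels, 125 high, 0.3 to 0.4 kg, standing clear on the counter. Origin on the counter midway between its wheels; x to the nose, y to its left, z up. A 24 mm thick upright plank. Wheels of radius 22, axles at x -42 and 42, 27.5 out either side, turn with slight friction: it rolls along x and stays where left.
- dog_nose (a point): Tip of the dog's nose: 88 mm ahead of the dog's origin, 91 mm up. The head stands over x 20 to 88, up to z 125, with thin dark ears 34 mm wide over all at x 25 to 55, z 60 to 115.
- dog_back (a point): Middle of the dog's trunk, 25 mm behind its origin and 66 mm up. The trunk is flat-sided, 24 mm thick, from x -60 to 50, z 42 to 86; its back is bare from x -50 to 20. A short tail rises behind from there to x -74, z 97.
- dog_rump (a point): Flat upright rear face of the dog below the tail, 60 mm behind its origin, 55 mm up: 24 mm wide, z 20 to 75; the rear wheels beside it reach x -64, z 44. A place to push.
- stand: Fixed display stand, clear glass shelf on dark wood, 3 toy places side by side at y about -100, 0, 100 mm, open to robot and customers. Origin on the counter, home spot of the middle place; x to the customers, turned up to 9 degrees from the robot's x; y left. End panels 18 mm thick at y -174 and 174, x -40 to 90. A dog square against the stop strip has its origin at x 0.
- stand_edge (a point): Middle of the robot-side lower edge of the stand's clear glass shelf: x -80 mm in the stand's frame, z 160. The glass is 10 mm thick and spans x -80 to 96, y -186 to 186, over the toys and beyond their tails. Small stock stands on it at x 38 to 72, up to z 231.
- stand_strip (a point): Middle of the near face of the stop strip, at its top: x 64 mm in the stand's frame. The strip lies on the counter along the customers' side, 330 mm long, 20 mm high; the toys' front wheels rest against it. Beyond it stand small ticket blocks with blank tickets.
- slip: Blank paper slip, 60 x 34 mm, lying flat in the dog's empty place under the stand (look only, nothing to handle). Its origin is the middle of the place to within 4 mm, its x along the stand's x.
- duck: Neighbour under the stand: plain wooden duck on a wheeled board, 126 mm long, 55 mm wide, 133 mm high; origin on the counter midway between its wheels, x towards the beak. It rolls easily.
- elephant: Neighbour under the stand: plain wooden elephant on wheels, 155 mm long, 55 mm wide, 128 mm high; origin on the counter midway between its wheels, x towards the trunk. It rolls easily.
- tower: Wooden stacking tower of four round steps, 88 mm across at the foot, 105 mm high, standing on the counter; origin under its centre. Bystander.
- handle: Loose wooden pull handle, 95 x 26 x 22 mm, lying on the counter to the left of the stand; origin under its centre, x along its length. Bystander.
- skittle: Wooden skittle, 42 mm across, 118 mm high, standing to the left of the stand; origin under its centre. Bystander.
- car: Small wooden car, 96 x 52 x 51 mm, to the right of the stand; origin under its centre, x along its length. Bystander.

How it is judged:
On the way:
1. the dog stands on its wheels in the mouth of the empty place, nose in under the glass, let go (x of dog in the frame of stand between -0.15 and -0.015 m and y of dog in the frame of slip between -0.018 and 0.018 m and angle between the x axis of dog and the x axis of stand, either way round below 0.14 rad and angle between dog's own z axis and vertical below 0.06 rad and x of dog_nose in the frame of stand above -0.075 m and height (world z) of dog below 0.004 m and contact force between the fingers and dog below 0.5 N), for 0.1 s.
At the end, for the whole second after the job is handed in: The dog stands at rest on its four wheels in the empty place, nose to the customers' side, front wheels against the stop strip (gap under 7 mm), within 18 mm of the middle of the place and within 8 degrees of straight (x of dog in the frame of stand between -0.007 and 0.005 m and y of dog in the frame of slip between -0.018 and 0.018 m and angle between the x axis of dog and the x axis of stand, either way round below 0.14 rad and angle between dog's own z axis and vertical below 0.06 rad and x of dog_nose in the frame of stand above 0.07 m and height (world z) of dog below 0.004 m and linear speed of dog below 0.01 m/s); the robot touches nothing.
It fails at once if the duck or the elephant is shifted more than 12 mm (distance of any of duck, elephant from where it was at the start of the episode above 0.012 m).
It fails at once if the tower, pull handle, skittle or car is shifted more than 20 mm (distance of any of tower, handle, skittle, car from where it was at the start of the episode above 0.02 m).
It fails at once if the dog is bumped or pressed against the stand with more than 60 N (contact force between dog and stand above 60 N).
It fails at once if the robot bumps the stand with more than 30 N (contact force between any of the arm, the fingers and stand above 30 N).
It fails at once if the dog is tipped over (angle between dog's own z axis and vertical above 0.7 rad).
It also fails if it takes over 53 s, if anything falls off the work surface, if the arm or the gripper's body presses on something with over 40 N, if the wrist force passes 120 N, or if a joint passes its speed limit or range.

ROBOT

A 6-joint arm with a two-finger parallel gripper is mounted at the origin on the work surface. World frame = base frame: x ahead of the robot, y to its left, z up, the work surface at z = 0. Lengths are in m, angles in rad, forces in N, time in s.
With the tool pointing down it reaches from about 0.25 to 0.775 m from the base axis. Payload 4 kg.
Tool frame: the origin (TCP) lies between the finger pads; the fingertips stand 19 mm ahead of it and the grasp point (between the pads) is the TCP (env.finger_overhang is the distance from the TCP to the fingertips, in m); z points along the fingers, y is the line along which they close (so a half turn about z gives the same grasp; the last joint's range is limited). The gripper opens to 85 mm and grips with 20 to 120 N. Pads are 22 mm wide; open, the fingers measure 114 mm over their backs; the gripper's body (76 mm by 85 mm) begins 54 mm behind the grasp point. The pads swing forward as they close: fully open they stand 13 mm farther back than shut.
Start: joints at [-1.294, 0.087, 1.371, -0, 1.684, -0.103], TCP at [0.204, -0.511, 0.25] pointing down, gripper open.
Joint ranges: [-3.1, 3.1], [-0.76, 2.03], [0.27, 2.55], [-1.08, 4.22], [0.17, 2.65], [-2.57, 2.57]. Speed limits (rad/s): [2.79, 2.79, 3.14, 3.14, 3.14, 3.14].

INTERFACE

Orientations are given as [roll, pitch, yaw] about the fixed x, y, z axes, in that order (R = Rz(yaw) Ry(pitch) Rx(roll)).
In Python, from cell import env gives the robot as it stands. The module is installed in compiled form; this text tells all that it offers.
- The arm moves only by the tool servo_tool, never from a script. Its argument "series" is text: rows parted by semicolons, each of 7 numbers parted by spaces: the shift along the tool's x, y, z in cm, then the turn, a rotation vector about the tool's x, y, z in degrees, then the finger opening in cm, from 0 to 8.54. A call has 1 to 20 rows; each row shifts and turns the commanded pose from where the row before left it, along the tool's axes as they then stand; what a row does not reach is not made up. A row lasts 1/10 s, in which the tool goes at most 50 mm and 8.59 degrees, less where a joint would pass 70% of its speed; a pose out of reach is approached as far as the arm can. A call with a gripper value outside its range is refused whole. The fingers move at their own pace and stop on an object; "force" is the grip in N (left out, the last holds). Time passes only in rows, so rows that do not move let the fingers close. It gives the time, the measured TCP pose, the force, the opening and the grip force at its end, in the units of the state.
- env.get_state(): the state, without advancing time (a new reading comes with each control period).
- env.camera(name): name is "scene" or "top" or "wrist"; returns a dict with "frame" (384x512x3 uint8, blue, green, red), "mtx" (3x3 intrinsics, pixels), "T" (4x4, takes a point from camera to world coordinates). Camera axes: x right, y up, looking along -z (the intrinsics and any distortion apply to the point x, -y, -z); pixel columns grow to the right and rows downward; lengths in m; the calibration is good to about 2 mm. A picture is of the moment at which its call begins. There is no depth.
- env.close_job(): hands the job in; it is judged then, once.
Trained networks look in a picture, given as the dict that the camera call returned (one of the last four; its "shot" number tells which), for a name from the list of things; names that differ only in an ending like _2 or _b are one class to them, and where a whole thing is asked for, a point or a joint stands for the part that bears it (a point fixed in the world has none). Each returns a list of dicts, best first, with "confidence" (0 to 1); they miss things now and then, are a little off and sometimes report something else, mostly with a low value. They report only what shows in the picture. A call takes as long as a camera call.
- env.trace(picture, target): "mask" (384x512 bool, what is visible of it) and "box" ([left, top, right, bottom] in pixels, round what is visible of it).
- env.pinpoint(picture, target): "point" ([column, row] in pixels: a listed point, or the origin of a listed thing).
The state is a dict: "time": time; "q": joint angles; "dq": joint speeds; "joint_efforts": joint torques, N m; "position": TCP position; "tcp_rot": TCP orientation; "force": force on the tool from outside, world axes, zero at the start; "torque": the same for the moment, N m; "width": finger opening in m; "grip_force": force on a finger pad.
Only numpy, scipy, OpenCV 4.12 (cv2) and the standard library are available. Lean on these libraries where they do the work, as an engineer would, in place of code of your own. Each camera call takes 0.05 s, during which the arm holds its last target. There are 200 camera calls.

## Working session

There is one attempt and no reset: what is moved stays moved. The work goes in short steps, Python scripts to look and compute and a tool call to move; the robot and the scene stay as the last step left them, time stands still between calls to the robot, and variables do not carry over. Pictures are saved under pics/ and viewed, at most 10 in all, crops included, and the job is handed in when it is done.

Besides the shell and the picture viewer there is one more tool, called by a JSON object that holds its "name" and its "arguments". servo_tool: Moves the arm, as the interface text tells. Its arguments: {"type":"object","properties":{"series":{"type":"string"},"force":{"type":"number"}},"required":["series"]}

```bash
mkdir -p pics; cat > h.py <<'E'
import numpy as np, cv2
from cell import env
def ray(c,p):
    K=np.array(c["mtx"]);T=np.array(c["T"])
    d=np.linalg.inv(K)@[p[0],p[1],1]; d=T[:3,:3]@[d[0],-d[1],-d[2]]
    return T[:3,3],d/np.linalg.norm(d)
def onz(c,p,z):
    o,d=ray(c,p); return o+d*(z-o[2])/d[2]
def proj(c,P):
    T=np.array(c["T"]);q=T[:3,:3].T@(np.array(P)-T[:3,3]); u=np.array(c["mtx"])@[q[0],-q[1],-q[2]]; return u[:2]/u[2]
E
python3 - <<'E'
from h import *
Z=dict(dog=0,dog_nose=.091,dog_back=.066,dog_rump=.055,stand=0,stand_edge=.16,stand_strip=.02,slip=0,duck=0,elephant=0,tower=0,handle=0,skittle=0,car=0)
ims=[]
for n in("scene","top"):
    c=env.camera(n); ims.append(c["frame"]); print(n,np.round(c["T"],3).tolist())
    for k,z in Z.items():
        r=env.pinpoint(c,k)
        for x in r[:2]: print(k,np.round(x["point"]),round(x["confidence"],2),np.round(onz(c,x["point"],z),3))
cv2.imwrite("pics/a.png",cv2.resize(np.vstack(ims),(800//1*3//4,900*2//3)) if 0 else ims[0]); cv2.imwrite("pics/b.png",ims[1])
E
```

```text
scene [[0.034, 0.954, -0.299, 0.145], [-0.999, 0.035, -0.004, -0.022], [0.007, 0.299, 0.954, 1.383], [0.0, 0.0, 0.0, 1.0]]
dog [344. 237.] 0.91 [ 0.431 -0.29   0.   ]
dog_nose [244. 153.] 0.67 [0.641 0.001 0.091]
dog_nose [356. 200.] 0.6 [ 0.515 -0.308  0.091]
dog_back [348. 238.] 0.64 [ 0.416 -0.289  0.066]
dog_rump [344. 250.] 0.76 [ 0.384 -0.279  0.055]
stand_edge [244. 157.] 0.62 [0.602 0.001 0.16 ]
stand_edge [133. 157.] 0.19 [0.593 0.293 0.16 ]
slip [208. 155.] 0.41 [0.666 0.111 0.   ]
duck [243. 156.] 0.77 [0.668 0.006 0.   ]
elephant [280. 150.] 0.76 [ 0.69  -0.103  0.   ]
tower [130. 236.] 0.98 [0.413 0.316 0.   ]
handle [110. 183.] 0.73 [ 0.568  0.392 -0.   ]
skittle [132. 161.] 0.85 [ 0.639  0.335 -0.   ]
car [375. 184.] 0.9 [ 0.595 -0.384  0.   ]
top [[-0.004, 0.996, -0.087, 0.452], [-1.0, -0.004, -0.003, -0.006], [-0.004, 0.087, 0.996, 1.4], [0.0, 0.0, 0.0, 1.0]]
dog [346. 226.] 0.74 [ 0.449 -0.298  0.   ]
dog [152. 238.] 0.31 [0.415 0.313 0.   ]
dog_nose [355. 199.] 0.82 [ 0.529 -0.309  0.091]
dog_back [348. 238.] 0.82 [ 0.415 -0.29   0.066]
dog_rump [343. 248.] 0.71 [ 0.384 -0.277  0.055]
stand_edge [248. 178.] 0.68 [0.586 0.008 0.16 ]
tower [152. 240.] 0.58 [0.408 0.312 0.   ]
handle [129. 190.] 0.85 [0.567 0.39  0.   ]
skittle [144. 167.] 0.59 [0.641 0.341 0.   ]
car [376. 178.] 0.87 [ 0.602 -0.398  0.   ]
car [354. 199.] 0.65 [ 0.534 -0.326  0.   ]
```

View pics/a.png

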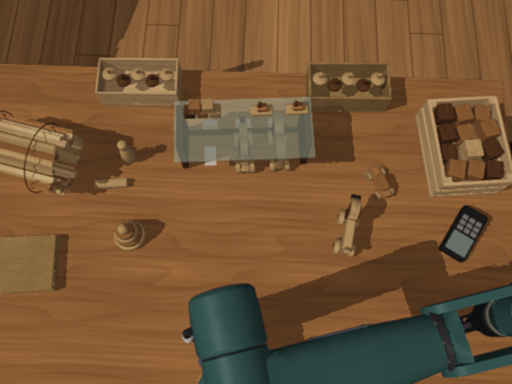

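View pics/b.png

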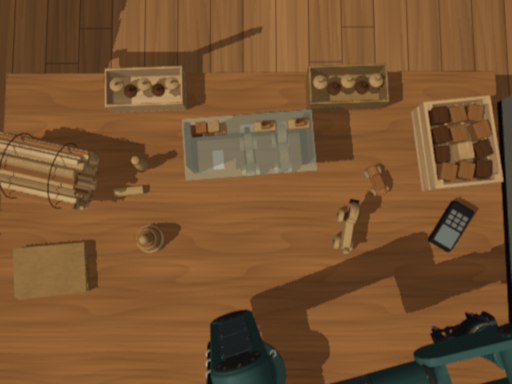

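The scene view shows the dog at about (347,228), nose up and slightly to the right. The stand's empty left place has the slip at about (210,155), and the top view has it at about (219,158). The middle and right places are taken. Next I'll work out the stand's pose and the move to above the dog.

```bash
cat >> h.py <<'E'
from scipy.spatial.transform import Rotation as R
def plan(p,rpy):
    "turn first (tool rotvec, deg), then shift (tool axes after the turn, cm)"
    s=env.get_state(); r0=R.from_euler("xyz",s["tcp_rot"]); r1=R.from_euler("xyz",rpy)
    print("t",round(s["time"],2),"turn deg",np.round(np.degrees((r0.inv()*r1).as_rotvec()),1),"shift cm",np.round(100*r1.inv().apply(np.array(p)-s["position"]),2))
E
python3 - <<'E'
from h import *
s=env.get_state(); print(s["tcp_rot"],s["position"],s["width"])
c=env.camera("wrist");T=np.array(c["T"]);print(np.round(T,3).tolist(),np.round(c["mtx"],0).tolist())
for y in (-12.7,-12.7+180): plan([.417,-.289,.25],[np.pi,0,np.radians(y)])
for n in("top","scene"):
    c=env.camera(n)
    for t in ("stand","slip"):
        for m in env.trace(c,t)[:1]:
            k=m["mask"].astype(np.uint8); cnt=max(cv2.findContours(k,0,1)[0],key=cv2.contourArea)
            h=cv2.convexHull(cnt); q=cv2.approxPolyDP(h,4 if t=="stand" else 2,True)[:,0]
            print(n,t,round(m["confidence"],2),[(p.tolist(),np.round(onz(c,p,.165 if t=="stand" else 0)[:2],3).tolist()) for p in q])
E
```

```text
[ 3.14143748e+00 -1.21709229e-06  3.79772060e-01] [ 0.20390458 -0.51084066  0.25034349] 0.08530312453542778
[[0.371, 0.894, 0.249, 0.268], [-0.929, 0.357, 0.1, -0.486], [0.0, -0.269, 0.963, 0.374], [0.0, 0.0, 0.0, 1.0]] [[304.0, 0.0, 256.0], [0.0, 304.0, 192.0], [0.0, 0.0, 1.0]]
t 1.55 turn deg [ 0.  -0.  34.5] shift cm [ 15.91 -26.33   0.04]
t 1.55 turn deg [   0.     0.  -145.5] shift cm [-15.91  26.33   0.04]
top stand 0.57 [([312, 111], [0.777, -0.176]), ([314, 170], [0.608, -0.179]), ([185, 178], [0.587, 0.185]), ([183, 119], [0.756, 0.193])]
scene stand 0.9 [([311, 100], [0.774, -0.176]), ([315, 150], [0.628, -0.186]), ([304, 163], [0.591, -0.157]), ([185, 168], [0.565, 0.153]), ([174, 161], [0.584, 0.183]), ([175, 100], [0.76, 0.195])]
```

{"name": "servo_tool", "arguments": {"series": "0 0 0 0 0 7 8.5; 0 0 0 0 0 7 8.5; 0 0 0 0 0 7 8.5; 0 0 0 0 0 7 8.5; 0 0 0 0 0 6.5 8.5; 1.6 -2.6 0 0 0 0 8.5; 1.6 -2.6 0 0 0 0 8.5; 1.6 -2.6 0 0 0 0 8.5; 1.6 -2.6 0 0 0 0 8.5; 1.6 -2.6 0 0 0 0 8.5; 1.6 -2.6 0 0 0 0 8.5; 1.6 -2.6 0 0 0 0 8.5; 1.6 -2.6 0 0 0 0 8.5; 1.6 -2.6 0 0 0 0 8.5; 1.5 -2.6 0 0 0 0 8.5; 0 0 0 0 0 0 8.5"}}

```text
time: 3.45
position: [0.4182, -0.2899, 0.2504]
tcp_rot: [-3.14, -0.001, -0.218]
force: [-0.5, 0.6, 0.1]
width: 0.0852
grip_force: 0.0
```

```bash
python3 - <<'E'
from h import *
c=env.camera("wrist"); cv2.imwrite("pics/c.png",c["frame"])
s=env.get_state(); print(s["position"],s["tcp_rot"])
for k,z in dict(dog=0,dog_nose=.091,dog_back=.066,dog_rump=.055).items():
    for x in env.pinpoint(c,k)[:2]: print(k,np.round(x["point"]),round(x["confidence"],2),np.round(onz(c,x["point"],z),3))
E
```

```text
[ 0.41712621 -0.29121062  0.25036411] [ 3.14132056e+00 -8.98677812e-06 -2.19216859e-01]
dog [253. 147.] 0.69 [ 0.44  -0.291  0.   ]
dog_nose [248.  53.] 0.57 [ 0.531 -0.307  0.091]
dog_back [253. 177.] 0.66 [ 0.418 -0.287  0.066]
dog_rump [256. 206.] 0.57 [ 0.383 -0.283  0.055]
```

View pics/c.png

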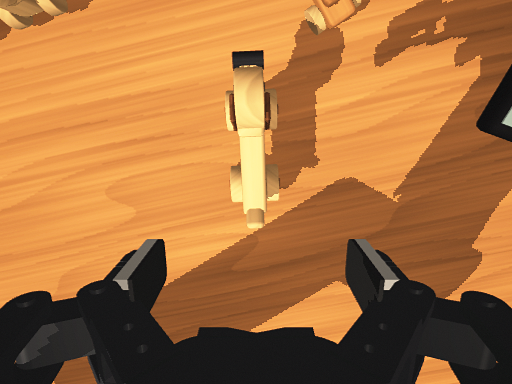

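The wrist view shows the dog's nose at about (248,53) and its tail at about (257,225), so it lies nearly along the tool axis but a few degrees more to the left.

```bash
python3 - <<'E'
from h import *
plan([.409,-.2865,.068],[np.pi,0,np.radians(-9.5)])
E
```

```text
t 3.7 turn deg [ 0.   0.  -3.3] shift cm [-0.77 -0.53 18.23]
```

{"name": "servo_tool", "arguments": {"series": "-0.8 -0.5 0 0 0 -3 8.5; 0 0 2.5 0 0 0 8.5; 0 0 2.5 0 0 0 8.5; 0 0 2.5 0 0 0 8.5; 0 0 2.5 0 0 0 8.5; 0 0 2.5 0 0 0 8.5; 0 0 2 0 0 0 8.5; 0 0 1.5 0 0 0 8.5; 0 0 1.2 0 0 0 8.5; 0 0 1 0 0 0 8.5; 0 0 0 0 0 0 8.5; 0 0 0 0 0 0 2; 0 0 0 0 0 0 2; 0 0 0 0 0 0 2; 0 0 0 0 0 0 2; 0 0 0 0 0 0 2; 0 0 0 0 0 0 2; 0 0 0 0 0 0 2", "force": 40}}

```text
time: 5.5
position: [0.41, -0.2859, 0.069]
tcp_rot: [3.141, -0.001, -0.17]
force: [-0.0, 0.6, 2.8]
width: 0.0235
grip_force: 43.0
```

```bash
cat >> h.py <<'E'
def stand(p,o=(.677,.0076),yaw=3.3):
    a=np.radians(yaw); return np.array(o)+np.array([[np.cos(a),-np.sin(a)],[np.sin(a),np.cos(a)]])@p
E
python3 - <<'E'
from h import *
c=env.camera("top"); print(onz(c,(219,158),0), onz(c,(219.5,157),0))
p=stand([-.19,.04]); plan([*p,.25],[np.pi,0,np.radians(3.3)])
E
```

```text
[0.66882586 0.10229928 0.        ] [0.6720587  0.10070163 0.        ]
t 5.55 turn deg [  0.   -0.1 -13. ] shift cm [  9.35 -31.76 -18.1 ]
```

{"name": "servo_tool", "arguments": {"series": "0 0 -1 0 0 0 2; 0 0 -2 0 0 0 2; 0 0 -3 0 0 0 2; 0 0 -3 0 0 -4.5 2; 0 0 -3 0 0 -4.5 2; 0 0 -3 0 0 -4 2; 0 -2 -3 0 0 0 2; 1 -3 0 0 0 0 2; 1 -3 0 0 0 0 2; 1 -3 0 0 0 0 2; 1 -3 0 0 0 0 2; 1 -3 0 0 0 0 2; 1 -3 0 0 0 0 2; 1 -3 0 0 0 0 2; 1 -3 0 0 0 0 2; 1 -3 0 0 0 0 2; 0.4 -2.8 0 0 0 0 2; 0 0 0 0 0 0 2; 0 0 0 0 0 0 2"}}

```text
time: 7.45
position: [0.4847, 0.0375, 0.2472]
tcp_rot: [3.141, 0.003, 0.059]
force: [0.4, -0.4, -3.5]
width: 0.0238
grip_force: 42.2
```

```bash
python3 - <<'E'
from h import *
c=env.camera("wrist"); cv2.imwrite("pics/d.png",c["frame"])
s=env.get_state(); print(s["position"],s["tcp_rot"],s["width"])
for k,z in dict(slip=0,stand=0,stand_edge=.16,stand_strip=.02,elephant=0,duck=0).items():
    for x in env.pinpoint(c,k)[:2]: print(k,np.round(x["point"]),round(x["confidence"],2),np.round(onz(c,x["point"],z),3))
for m in env.trace(c,"slip")[:2]:
    q=cv2.minAreaRect(np.argwhere(m["mask"])[:,::-1].astype(np.float32)); b=cv2.boxPoints(q)
    print(m["confidence"],np.round(q[0]),[np.round(onz(c,p,0)[:2],3).tolist() for p in b])
c=env.camera("scene")
for x in env.pinpoint(c,"slip")[:2]: print("slip",np.round(x["point"]),round(x["confidence"],2),np.round(onz(c,x["point"],0),3))
E
```

```text
[0.48478354 0.03692126 0.24745298] [3.14095149e+00 2.29305280e-03 5.71650887e-02] 0.02350559618728976
stand [ 33. 202.] 0.65 [ 0.419  0.318 -0.   ]
stand_edge [326.  42.] 0.9 [ 0.595 -0.001  0.16 ]
slip [375. 185.] 0.2 [ 0.589 -0.384  0.   ]
```

View pics/d.png

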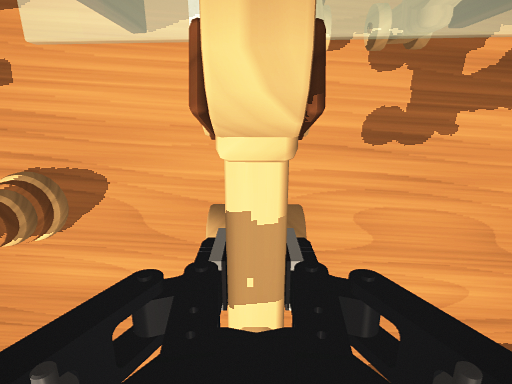

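The wrist view shows the held dog centred at column 257 and parallel to the tool. The glass edge runs at rows 42 to 38, with its left corner at about (22,42).

```bash
python3 - <<'E'
from h import *
c=env.camera("wrist")
print(onz(c,(22,42),.16),onz(c,(22,42),.17),"pred",stand([-.08,.186]), proj(c,[*stand([-.08,.186]),.16]),proj(c,[*stand([-.08,-.1]),.16]))
g=c["frame"][:,:,0].astype(int)
for u in (60,110,170,350,480,505):
    col=g[5:75,u]; d=col[:-2]-col[2:]; r=5+1+int(np.argmax(d)); print(u,r,np.round(onz(c,(u,r),.16),4))
p=stand([-.169,.0995]); plan([*p,.09],[np.pi,0,np.radians(3.3)])
E
```

```text
[0.58573116 0.19113909 0.16      ] [0.58425212 0.18403292 0.17      ] pred [0.58642575 0.18868646] [25.73463575 41.04445583] [475.35377684  40.57247547]
60 44 [0.5859 0.1671 0.16  ]
110 46 [0.5866 0.1354 0.16  ]
170 44 [0.5899 0.0972 0.16  ]
350 38 [ 0.5999 -0.017   0.16  ]
480 38 [ 0.6045 -0.0994  0.16  ]
505 35 [ 0.6071 -0.1148  0.16  ]
t 8.0 turn deg [ 0.  -0.  -0.1] shift cm [ 2.06 -5.92 15.83]
```

{"name": "servo_tool", "arguments": {"series": "-2 -2 0 0 0 -0.5 2; -2 -2 0 0 0 0 2; 0 -2 0 0 0 0 2; 0 0 2.5 0 0 0 2; 0 0 2.5 0 0 0 2; 0 0 2.5 0 0 0 2; 0 0 2.5 0 0 0 2; 0 0 2.5 0 0 0 2; 0 0 2.2 0 0 0 2; 0 0 1.5 0 0 0 2; 0 0 0 0 0 0 2; 1 0 0 0 0 0 2; 1.5 0 0 0 0 0 2; 1.5 0 0 0 0 0 2; 1.4 0 0 0 0 0 2; 0.7 0 0 0 0 0 2; 0 0 0 0 0 0 2; 0 0 0 0 0 0 2"}}

```text
time: 9.8
position: [0.5027, 0.0986, 0.0868]
tcp_rot: [3.142, -0.0, 0.066]
force: [-0.9, -0.0, -3.3]
width: 0.0233
grip_force: 42.1
```

```bash
python3 - <<'E'
from h import *
s=env.get_state(); print(s["position"],s["tcp_rot"],s["force"])
p=stand([-.169,.0995],(.677,.0075),3.8); plan([*p,.0695],[np.pi,0,np.radians(3.8)])
E
```

```text
[0.50270462 0.09862582 0.08675734] [ 3.14152939e+00 -2.74544657e-04  6.56424087e-02] [-0.86459746 -0.01598383 -3.3428757 ]
t 9.8 turn deg [ 0. -0. -0.] shift cm [-0.11  0.3   1.73]
```

{"name": "servo_tool", "arguments": {"series": "0 0.3 0.3 0 0 0 2; 0 0 0.5 0 0 0 2; 0 0 0.4 0 0 0 2; 0 0 0.3 0 0 0 2; 0 0 0.2 0 0 0 2; 0 0 0 0 0 0 2; 0 0 0 0 0 0 3; 0 0 0 0 0 0 5; 0 0 0 0 0 0 7; 0 0 0 0 0 0 7; 0 0 0 0 0 0 7; 0 0 0 0 0 0 7; 0 0 0 0 0 0 7"}}

```text
time: 11.1
position: [0.5028, 0.0956, 0.0693]
tcp_rot: [3.142, -0.0, 0.066]
force: [0.1, 0.9, 0.5]
width: 0.0702
grip_force: 0.0
```

{"name": "servo_tool", "arguments": {"series": "0 0 -1 0 0 0 7; 0 0 -2 0 0 0 7; 0 0 -3 0 0 0 7; -1 0 -3 0 0 0 7; -3 0 -3 0 0 0 5; -3 0 -3 0 0 0 3; -3 0 0 0 0 0 0; -2 0 0 0 0 0 0; 0 0 0 0 0 0 0; 0 0 0 0 0 0 0"}}

```text
time: 12.1
position: [0.3833, 0.0878, 0.2201]
tcp_rot: [3.141, -0.002, 0.066]
force: [-0.0, -0.5, -0.2]
width: -0.0001
grip_force: 0.0
```

```bash
python3 - <<'E'
from h import *
s=env.get_state(); print(s["position"],s["tcp_rot"],s["width"])
for n in ("wrist","top"):
  c=env.camera(n); cv2.imwrite(f"pics/e_{n}.png",c["frame"])
  for k,z in dict(dog=0,dog_back=.066,dog_rump=.055,dog_nose=.091,slip=0,stand_edge=.16).items():
    for x in env.pinpoint(c,k)[:1]: print(n,k,np.round(x["point"]),round(x["confidence"],2),np.round(onz(c,x["point"],z),3))
print("expected dog",stand([-.137,.0995],(.677,.0075),3.8))
a=np.radians(50)  # tool z tilted forward by a
print("rump exp",stand([-.197,.0995],(.677,.0075),3.8))
E
```

```text
[0.38334785 0.08777763 0.22008756] [ 3.14148338e+00 -2.29428710e-03  6.56432318e-02] -0.00012214758456973354
wrist dog [256.  26.] 0.96 [0.532 0.097 0.   ]
wrist dog_back [253.  32.] 0.56 [0.512 0.098 0.066]
wrist dog_rump [257.  78.] 0.9 [0.477 0.093 0.055]
wrist slip [256.  80.] 0.16 [0.481 0.093 0.   ]
top dog [223. 201.] 0.69 [0.53  0.089 0.   ]
top dog_back [221. 208.] 0.85 [0.506 0.091 0.066]
top dog_rump [218. 220.] 0.77 [0.471 0.099 0.055]
top dog_nose [218. 167.] 0.63 [0.627 0.098 0.091]
top stand_edge [249. 177.] 0.9 [0.59  0.005 0.16 ]
expected dog [0.53370695 0.09770172]
rump exp [0.47383886 0.09372529]
```

View pics/e_wrist.png

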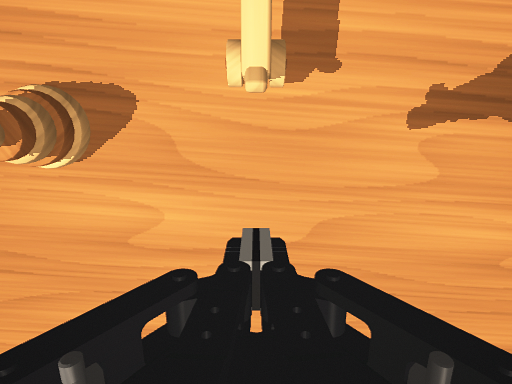

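The wrist view shows the dog upright on its wheels, with its tail at (257,88) in line with the closed fingers (column 257). It matches the expected spot, so next I'll tilt the tool forward for the push.

```bash
python3 - <<'E'
from h import *
p=stand([-.247,.0995],(.677,.0075),3.8); plan([*p,.060],[np.pi,np.radians(-50),np.radians(3.8)])
E
```

```text
t 12.8 turn deg [ 0. 50. -0.] shift cm [-9.560e+00  1.000e-02  1.338e+01]
```

{"name": "servo_tool", "arguments": {"series": "0 0 0 0 7 0 0; 0 0 0 0 7 0 0; 0 0 0 0 7 0 0; 0 0 0 0 7 0 0; 0 0 0 0 7 0 0; 0 0 0 0 7 0 0; 0 0 0 0 8 0 0; 0 0 0 0 0 0 0; 0 0 0 0 0 0 0"}}

```text
time: 13.7
position: [0.4146, 0.1029, 0.2153]
tcp_rot: [3.129, -0.852, 0.068]
force: [-0.1, 0.3, 0.7]
width: 0.0
grip_force: 0.0
```

```bash
python3 - <<'E'
from h import *
p=stand([-.247,.0995],(.677,.0075),3.8); plan([*p,.060],[np.pi,np.radians(-50),np.radians(3.8)]); s=env.get_state();print(s["q"],s["position"],s["tcp_rot"])
E
```

```text
t 13.7 turn deg [0.6 1.2 0.1] shift cm [-11.35   1.31  10.64]
[ 0.1795313  -0.75611439  2.25140718 -0.13414181  0.80239525  1.7380409 ] [0.41456414 0.10287518 0.21528875] [ 3.12921872 -0.85242464  0.067898  ]
```

{"name": "servo_tool", "arguments": {"series": "-2.2 0.2 2.1 0 0 0 0; -2.2 0.2 2.1 0 0 0 0; -2.2 0.2 2.1 0 0 0 0; -1 0.2 1 0 0 0 0; 0 0 0 0 0 0 0"}}

```text
time: 14.2
position: [0.4205, 0.0933, 0.1091]
tcp_rot: [3.129, -0.851, 0.065]
force: [0.2, 0.4, -0.7]
width: 0.0002
grip_force: 0.0
```

```bash
python3 - <<'E'
from h import *
p=stand([-.247,.0995],(.677,.0075),3.8); plan([*p,.060],[np.pi,np.radians(-50),np.radians(3.8)]); s=env.get_state();print(s["q"],s["position"],s["tcp_rot"])
E
```

```text
t 14.2 turn deg [ 0.8  1.3 -0. ] shift cm [-3.55  0.31  3.41]
[ 0.13047817 -0.64022334  2.41926569 -0.12471127  0.51698414  1.72271716] [0.42048365 0.09330082 0.10913499] [ 3.12939385 -0.85050841  0.06482347]
```

{"name": "servo_tool", "arguments": {"series": "-1.2 0.1 1.2 0.4 0.7 0 0; -1.2 0.1 1.2 0.4 0.6 0 0; -1.1 0.1 1 0 0 0 0; 0 0 0 0 0 0 0"}}

```text
time: 14.6
position: [0.4247, 0.0908, 0.062]
tcp_rot: [-3.14, -0.876, 0.066]
force: [-0.6, 0.3, 0.7]
width: 0.0001
grip_force: 0.0
```

```bash
python3 - <<'E'
from h import *
plan([*stand([-.247,.0995],(.677,.0075),3.8),.060],[np.pi,np.radians(-50),np.radians(3.8)]); s=env.get_state();print(s["q"],s["position"])
plan([*stand([-.084,.0995],(.677,.0075),3.8),.060],[np.pi,np.radians(-50),np.radians(3.8)])
c=env.camera("wrist"); cv2.imwrite("pics/f.png",c["frame"])
for k in("dog_rump","dog_back"):
    for x in env.pinpoint(c,k)[:1]: print(k,np.round(x["point"]),round(x["confidence"],2),onz(c,x["point"],.055))
E
```

```text
t 14.6 turn deg [-0.1 -0.2 -0. ] shift cm [-0.21  0.03  0.06]
[ 0.0941551  -0.53441829  2.49067977 -0.06571299  0.31010464  1.65163975] [0.42474928 0.09080771 0.06198578]
t 14.6 turn deg [-0.1 -0.2 -0. ] shift cm [10.27  0.03 12.55]
dog_rump [254. 183.] 0.67 [0.47566146 0.09473663 0.055     ]
dog_back [256. 124.] 0.82 [0.52352    0.09741547 0.055     ]
```

View pics/f.png

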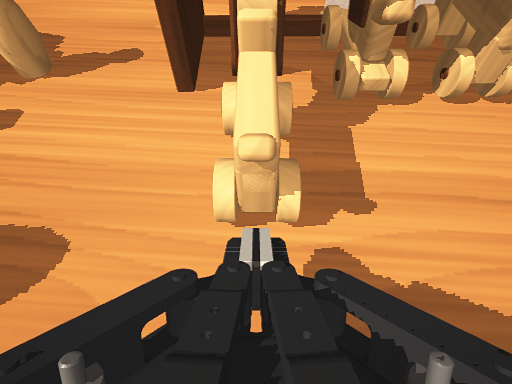

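The view shows the closed fingertips at (257,232), centred on the dog's rump at (256,195). The lane ahead is clear, between the left panel at (178,90) and the duck at (370,90). I'll push now.

{"name": "servo_tool", "arguments": {"series": "0.4 0 0.4 0 0 0 0; 0.4 0 0.5 0 0 0 0; 0.4 0 0.5 0 0 0 0; 0.19 0 0.23 0 0 0 0; 0.13 0 0.15 0 0 0 0; 0.13 0 0.15 0 0 0 0; 0.13 0 0.15 0 0 0 0; 0.13 0 0.15 0 0 0 0; 0.13 0 0.15 0 0 0 0; 0.19 0 0.23 0 0 0 0; 0.19 0 0.23 0 0 0 0; 0.19 0 0.23 0 0 0 0; 0.19 0 0.23 0 0 0 0; 0.19 0 0.23 0 0 0 0; 0.19 0 0.23 0 0 0 0; 0.19 0 0.23 0 0 0 0; 0.19 0 0.23 0 0 0 0; 0.19 0 0.23 0 0 0 0"}}

```text
time: 16.55
position: [0.4827, 0.0953, 0.0624]
tcp_rot: [-3.139, -0.878, 0.067]
force: [-0.6, -0.6, -0.2]
width: -0.0003
grip_force: 0.2
```

```bash
python3 - <<'E'
from h import *
plan([*stand([-.084,.0995],(.677,.0075),3.8),.060],[np.pi,np.radians(-50),np.radians(3.8)])
c=env.camera("wrist")
for k in("dog_rump","dog_back","dog"):
    for x in env.pinpoint(c,k)[:1]: print(k,np.round(x["point"]),round(x["confidence"],2),onz(c,x["point"],.055))
E
```

```text
t 16.55 turn deg [-0.1 -0.3  0. ] shift cm [6.5  0.1  8.12]
dog_rump [258. 230.] 0.7 [0.50415461 0.09542417 0.055     ]
dog_back [256. 163.] 0.79 [0.54832946 0.09951487 0.055     ]
dog [466. 106.] 0.63 [ 0.60981817 -0.04137809  0.055     ]
```

{"name": "servo_tool", "arguments": {"series": "0.19 0 0.23 0 0 0 0; 0.19 0 0.23 0 0 0 0; 0.19 0 0.23 0 0 0 0; 0.19 0 0.23 0 0 0 0; 0.19 0 0.23 0 0 0 0; 0.19 0 0.23 0 0 0 0; 0.19 0 0.23 0 0 0 0; 0.19 0 0.23 0 0 0 0; 0.19 0 0.23 0 0 0 0; 0.19 0 0.23 0 0 0 0; 0.19 0 0.23 0 0 0 0; 0.19 0 0.23 0 0 0 0; 0.19 0 0.23 0 0 0 0; 0.19 0 0.23 0 0 0 0; 0.19 0 0.23 0 0 0 0; 0.19 0 0.23 0 0 0 0; 0.19 0 0.23 0 0 0 0; 0.19 0 0.23 0 0 0 0; 0.19 0 0.23 0 0 0 0; 0.19 0 0.23 0 0 0 0"}}

```text
time: 18.75
position: [0.5422, 0.0994, 0.0624]
tcp_rot: [-3.139, -0.877, 0.067]
force: [-0.7, -0.4, -0.6]
width: 0.0001
grip_force: 0.2
```

```bash
python3 - <<'E'
from h import *
plan([*stand([-.084,.0995],(.677,.0075),3.8),.060],[np.pi,np.radians(-50),np.radians(3.8)])
c=env.camera("wrist"); cv2.imwrite("pics/g.png",c["frame"])
for k,z in dict(dog_rump=.055,dog_back=.066,stand_edge=.16,stand_strip=.02).items():
    for x in env.pinpoint(c,k)[:1]: print(k,np.round(x["point"]),round(x["confidence"],2),onz(c,x["point"],z))
E
```

```text
t 18.75 turn deg [-0.1 -0.3  0. ] shift cm [2.67 0.11 3.56]
dog_rump [259. 232.] 0.81 [0.56262252 0.09893167 0.055     ]
dog_back [262. 163.] 0.73 [0.59921598 0.09966692 0.066     ]
stand_strip [367.  80.] 0.86 [0.74493682 0.00946036 0.02      ]
```

View pics/g.png

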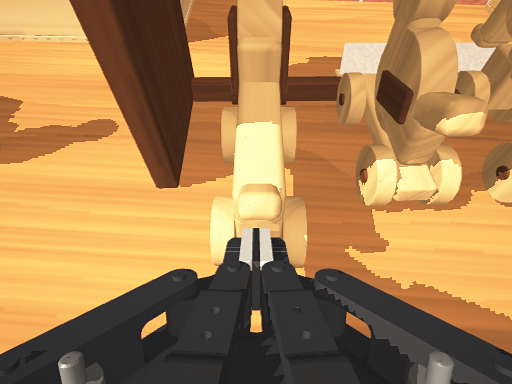

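The fingers sit centred on the rump at (257,235). The dog is heading straight for the strip at row 88 and is clear of both the panel and the duck.

{"name": "servo_tool", "arguments": {"series": "0.19 0 0.23 0 0 0 0; 0.19 0 0.23 0 0 0 0; 0.19 0 0.23 0 0 0 0; 0.19 0 0.23 0 0 0 0; 0.19 0 0.23 0 0 0 0; 0.19 0 0.23 0 0 0 0; 0.19 0 0.23 0 0 0 0; 0.19 0 0.23 0 0 0 0; 0.19 0 0.23 0 0 0 0; 0.19 0 0.23 0 0 0 0; 0.13 0 0.15 0 0 0 0; 0.13 0 0.15 0 0 0 0; 0.06 0 0.08 0 0 0 0; 0.06 0 0.08 0 0 0 0; 0.06 0 0.08 0 0 0 0; 0.06 0 0.08 0 0 0 0"}}

```text
time: 20.6
position: [0.5795, 0.102, 0.0644]
tcp_rot: [-3.14, -0.874, 0.067]
force: [0.7, 0.0, -0.6]
width: -0.0002
grip_force: 0.2
```

{"name": "servo_tool", "arguments": {"series": "0.06 0 0.08 0 0 0 0; 0.06 0 0.08 0 0 0 0"}}

```text
time: 20.8
position: [0.5815, 0.1021, 0.0644]
tcp_rot: [-3.14, -0.874, 0.067]
force: [-0.4, -0.6, 0.2]
width: 0.0
grip_force: 0.2
```

{"name": "servo_tool", "arguments": {"series": "0.06 0 0.08 0 0 0 0; 0.06 0 0.08 0 0 0 0"}}

```text
time: 21.0
position: [0.5835, 0.1023, 0.0645]
tcp_rot: [-3.14, -0.874, 0.067]
force: [0.5, 0.3, -0.2]
width: -0.0001
grip_force: 0.2
```

{"name": "servo_tool", "arguments": {"series": "0.06 0 0.08 0 0 0 0; 0.06 0 0.08 0 0 0 0"}}

```text
time: 21.2
position: [0.5855, 0.1024, 0.0644]
tcp_rot: [-3.14, -0.874, 0.067]
force: [-0.4, 0.0, 0.6]
width: 0.0003
grip_force: 0.2
```

{"name": "servo_tool", "arguments": {"series": "0.06 0 0.08 0 0 0 0; 0.06 0 0.08 0 0 0 0"}}

```text
time: 21.4
position: [0.5875, 0.1025, 0.0644]
tcp_rot: [-3.14, -0.874, 0.067]
force: [-1.0, -1.0, -0.2]
width: 0.0002
grip_force: 0.2
```

```bash
python3 - <<'E'
from h import *
s=env.get_state();print(s["force"],s["position"])
c=env.camera("wrist"); cv2.imwrite("pics/i.png",cv2.resize(c["frame"][:260,100:420],None,fx=2,fy=2))
for k,z in dict(dog_rump=.055,dog_back=.066,stand_edge=.16,stand_strip=.02).items():
    for x in env.pinpoint(c,k)[:1]: print(k,np.round(x["point"]),round(x["confidence"],2),onz(c,x["point"],z))
E
```

```text
[-0.96137339 -0.98712478 -0.24875207] [0.58747803 0.1025458  0.06441364]
dog_rump [260. 235.] 0.65 [0.60736563 0.10161351 0.055     ]
dog_back [258. 168.] 0.72 [0.64224179 0.1051062  0.066     ]
stand_strip [381. 115.] 0.85 [0.74344233 0.00652035 0.02      ]
```

View pics/i.png

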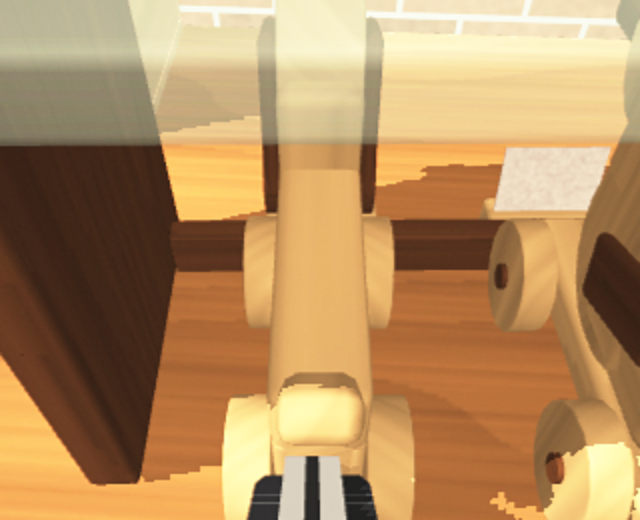

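The dog is straight and its front wheels are close to the strip (wheels at column 320, strip at row 245 of the crop), but there's no contact force yet. I'll continue in 1 mm steps.

{"name": "servo_tool", "arguments": {"series": "0.06 0 0.08 0 0 0 0; 0.06 0 0.08 0 0 0 0"}}

```text
time: 21.85
position: [0.5888, 0.1027, 0.0641]
tcp_rot: [-3.14, -0.872, 0.067]
force: [-14.7, -1.3, 8.8]
width: -0.0004
grip_force: 7.3
```

{"name": "servo_tool", "arguments": {"series": "0.06 0 0.08 0 0 0 0; 0.06 0 0.08 0 0 0 0"}}

```text
time: 22.05
position: [0.5894, 0.1028, 0.0638]
tcp_rot: [-3.14, -0.871, 0.067]
force: [-34.4, -4.6, 21.8]
width: 0.0002
grip_force: 17.3
```

{"name": "servo_tool", "arguments": {"series": "0.06 0 0.08 0 0 0 0"}}

```text
time: 22.15
position: [0.5896, 0.1029, 0.0637]
tcp_rot: [-3.14, -0.87, 0.067]
force: [-44.6, -4.4, 29.1]
width: 0.0
grip_force: 22.2
```

Contact with the strip is firm at 45 N, so I'm backing straight out.

{"name": "servo_tool", "arguments": {"series": "-0.13 0 -0.15 0 0 0 0; -0.13 0 -0.15 0 0 0 0; -0.19 0 -0.23 0 0 0 0; -0.3 0 -0.4 0 0 0 0; -0.6 0 -0.8 0 0 0 0; -0.9 0 -1.2 0 0 0 0; -1.3 0 -1.5 0 0 0 0; -1.3 0 -1.5 0 0 0 0; -1.3 0 -1.5 0 0 0 0; 0 0 0 0 0 0 0; 0 0 0 0 0 0 0"}}

```text
time: 23.25
position: [0.4962, 0.0964, 0.0654]
tcp_rot: [-3.14, -0.875, 0.067]
force: [0.8, 0.2, 0.2]
width: -0.0002
grip_force: 0.0
```

```bash
python3 - <<'E'
from h import *
s=env.get_state();print(s["force"],s["position"])
c=env.camera("wrist"); cv2.imwrite("pics/j.png",c["frame"])
for k,z in dict(dog_rump=.055,dog_back=.066,stand_strip=.02).items():
    for x in env.pinpoint(c,k)[:1]: print(k,np.round(x["point"]),round(x["confidence"],2),onz(c,x["point"],z))
E
```

```text
[0.78680435 0.24023046 0.22709339] [0.49618215 0.09638862 0.06539689]
dog_rump [257. 114.] 0.57 [0.60846756 0.1028515  0.055     ]
dog_back [260.  70.] 0.74 [0.642448   0.10302595 0.066     ]
stand_strip [358.  56.] 0.66 [0.74202661 0.00847946 0.02      ]
```

View pics/j.png

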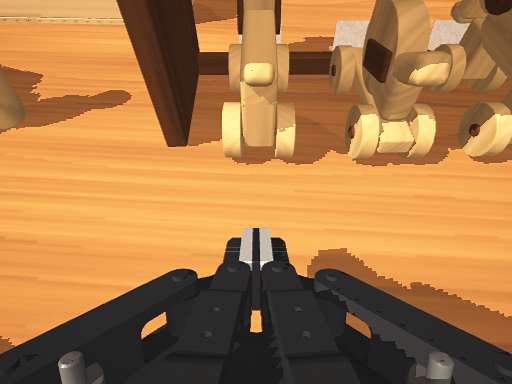

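The dog stands straight in its place with its rear wheels at (258,150), level with its neighbours, and the gripper is clear of it. I'll hand in the job.

```bash
python3 -c "
from cell import env
print(env.close_job())"
```

```text
the job is handed in; nothing more can be done
None
```

The job is handed in, verdict not reported: the dog stands on its wheels in the empty left place, nose to the customers and front wheels against the stop strip; the final press on the strip was firmer than intended, about 45 N along the push and roughly 53 N in all at the wrist, against the 60 N limit.

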